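# Transfer turned samples to the inspection rack in reverse order

### The job

Move the four turned metal samples from the nests of the grey source rack into the pockets of the black rack, in reverse order counted from the brass end stops: the sample nearest the grey rack's stop goes into the pocket farthest from the black rack's stop, the next one into the next pocket, and so on, until the sample farthest from the grey rack's stop stands next to the black rack's stop. Set each one down upright and flat on the floor of its pocket; do not drop them or tip them over.

Things in the scene. Friction and masses are not known exactly. Their poses are not given: they have to be found in the camera images.
- bolt_centre (a point): steel hexagon bolt standing on its head, 72 mm tall: head 30 mm across the flats (35 mm across corners) and 14 mm high, shank 18 mm in diameter above it (grip the shank), about 140 g. All samples are rigid, round (but for the bolt's head), stand upright loose in their nests, at most 5 mm off its centre, in any order along the row. This point: on its axis, half-way up; z up.
- bushing_centre (a point): brass flanged bushing standing on its flange, 56 mm tall: flange 34 mm in diameter and 9 mm high, barrel 26 mm in diameter above it, about 170 g. All samples are rigid, round (but for the bolt's head), stand upright loose in their nests, at most 5 mm off its centre, in any order along the row. This point: on its axis, half-way up; z up.
- shaft_centre (a point): bright steel stepped shaft end, 64 mm tall: 34 mm in diameter for the lowest 18 mm, then 24 mm in diameter up to 46 mm, then 14 mm in diameter to the top, about 240 g. All samples are rigid, round (but for the bolt's head), stand upright loose in their nests, at most 5 mm off its centre, in any order along the row. This point: on its axis, half-way up; z up.
- sleeve_centre (a point): dark steel plain sleeve, a cylinder 34 mm in diameter and 58 mm tall with a dark bore on top, about 260 g. All samples are rigid, round (but for the bolt's head), stand upright loose in their nests, at most 5 mm off its centre, in any order along the row. This point: on its axis, half-way up; z up.
- nest_a: fixed square aluminium nest, 60 x 60 mm and 8 mm high, with a round pocket 50 mm wide and 4 mm deep (floor 4 mm above its origin); one of four that look alike, screwed in a row on the source rack; at the start the bolt stands in it; it stays where it is. Origin: centre of its underside, z up
- nest_b: fixed square aluminium nest, 60 x 60 mm and 8 mm high, with a round pocket 50 mm wide and 4 mm deep (floor 4 mm above its origin); one of four that look alike, screwed in a row on the source rack; at the start the bushing stands in it; it stays where it is. Origin: centre of its underside, z up
- nest_c: fixed square aluminium nest, 60 x 60 mm and 8 mm high, with a round pocket 50 mm wide and 4 mm deep (floor 4 mm above its origin); one of four that look alike, screwed in a row on the source rack; at the start the shaft stands in it; it stays where it is. Origin: centre of its underside, z up
- nest_d: fixed square aluminium nest, 60 x 60 mm and 8 mm high, with a round pocket 50 mm wide and 4 mm deep (floor 4 mm above its origin); one of four that look alike, screwed in a row on the source rack; at the start the sleeve stands in it; it stays where it is. Origin: centre of its underside, z up
- source_rack: fixed grey steel rail, 260 x 66 mm and 6 mm thick, that carries the four nests in a row, with a brass end stop (14 mm thick, 34 mm high, as wide as the rail) across one end only. Origin: centre of its underside, in the middle of the row; x runs along the row towards the end stop (any direction on the table), z up; the four places lie on its x axis at x = -96, -32, +32 and +96 mm (pocket floors 10 mm above the origin)
- target_rack: fixed black plastic rail, 260 x 66 mm and 14 mm thick, empty at the start, with four round pockets 50 mm wide and 4 mm deep (grey floors) in a row and the same brass end stop (14 mm thick, 34 mm high) across one end only. Origin: centre of its underside, in the middle of the row; x runs along the row towards the end stop (any direction on the table), z up; the four places lie on its x axis at x = -96, -32, +32 and +96 mm, each with its pocket floor 10 mm above the origin
There are look-alikes about, which are no part of the job. Leave any orange look-alike of the part that bears sleeve_centre alone.

How it is judged:
By the outcome, as a careful person would: the job done as asked, in the order asked, and still so for the second after the job is handed in, with the robot touching nothing.
It also fails if it takes over 109 s, if anything falls off the work surface, if the arm or the gripper's body presses on something with over 40 N, if the wrist force passes 120 N, or if a joint passes its speed limit or range.

### The arm

A 6-joint arm with a two-finger parallel gripper is mounted at the origin on the work surface. World frame = base frame: x ahead of the robot, y to its left, z up, the work surface at z = 0. Lengths are in m, angles in degrees, forces in N, time in s.
With the tool pointing down it reaches from about 0.35 to 0.875 m from the base axis. Payload 4.2 kg.
Tool frame: the origin (TCP) lies between the finger pads; the fingertips stand 11 mm ahead of it and the grasp point (between the pads) lies 8 mm behind it; z points along the fingers, y is the direction in which the jaws open and shut (so a half turn about z gives the same grasp; the last joint's range is limited). The gripper opens to 87 mm and grips with 3 to 60 N. Pads are 19 mm wide; open, the fingers measure 117 mm over their backs; the gripper's body (75 mm by 190 mm) begins 51 mm behind the grasp point.
Start: joints at [86.666, 22.042, 0.453, 0, -68.411, -14.817], TCP at [0.195, 0.594, 0.234] pointing down, gripper open.
Joint ranges: [-179.83, 179.83], [-69.29, 118.12], [-61.27, 80.66], [-181.25, 117.63], [-171.15, -9.14], [-177.46, 177.46]. Speed limits (degrees/s): [159.86, 159.86, 180, 180, 180, 180].

### API

Orientations are given as a 3x3 rotation matrix whose columns are the frame's x, y, z axes.
In Python, from station import sense, capture, get_calibration, finish_job, search_frame, cut_out gives the robot as it stands.
- The arm moves only by the tool arm_command, never from a script. Its argument "rows" is a list of rows, each an object with "fingers": the opening in per cent of the stroke, from 0 (shut) to 100 (fully open); "travel": the shift along the tool's x, y, z in cm, a list of three; "roll": the turn about the tool's z in degrees. A call has 1 to 10 rows; each row is the pose to reach, as a shift and turn from the pose commanded when the call began, along the tool's axes at that moment; what a row does not reach only later rows make up. A row lasts 1/10 s, in which the tool goes at most 50 mm and 8.59 degrees, less where a joint would pass 70% of its speed; a pose out of reach is approached as far as the arm can. A call with a gripper value outside its range is refused whole. The fingers move at their own pace and stop on an object; the grip force is fixed at half the most. Time passes only in rows, so rows that repeat a pose let the fingers close. It gives the time, the measured TCP pose, the force and the opening at its end, in the units of the state.
- sense(): the state, without advancing time (a new reading comes with each control period).
- capture(name): name is "scene" or "top" or "wrist"; returns (picture, depth): 400x640x3 uint8, red, green, blue; 400x640 float32, m along the optical axis (not along the pixel's ray), 0 where there is no reading.
- get_calibration(name): a dict with "fov_y" (degrees; the focal length in pixels is half the picture's height over the tangent of half this angle, whatever the lens; pixels are square), "cx", "cy" (the principal point, pixels), "distortion" ([k1, k2, p1, p2, k3] as OpenCV has them; the pictures are not rectified), "origin" and "attitude" of the camera in the world; the wrist camera has in their place "mount" (4x4, takes a point from camera to tool coordinates, whose origin is the TCP and whose axes are the flange's). Camera axes: x right, y down, z forward; pixel columns grow to the right and rows downward; lengths in m; the calibration is good to about 2 mm. A picture is of the moment at which its call begins: read the wrist's pose just before it. get_calibration takes no time and is no camera call.
- finish_job(): hands the job in, once; it reports no verdict.
Trained networks look in the newest picture that a camera, given by its name, has taken for a name from the list of things; names that differ only in an ending like _2 or _b are one class to them, and where a whole thing is asked for, a point or a joint stands for the part that bears it (a point fixed in the world has none). Each returns a list of dicts, best first, with "p" (0 to 1); they miss things now and then, are a little off and sometimes report something else, mostly with a low value. They report only what shows in the picture. A call takes as long as a camera call. They do not tell look-alikes from the thing itself.
- search_frame(camera, label): "position" ([x, y, z] in m, in world coordinates, good to about 4 mm: the middle of the surface that is visible of it).
- cut_out(camera, label): "mask" (400x640 bool, what is visible of it).
The state is a dict: "time_s": time; "joints": joint angles; "joint_velocities": joint speeds; "effort": joint torques, N m; "tcp_pos": TCP position; "ee_rot": TCP orientation; "wrist_force": force on the tool from outside, world axes, zero at the start; "moment": the same for the moment, N m; "gripper_width": opening from 0.0 (shut) to 1.0 (fully open).
Only numpy, scipy, OpenCV 4.12 (cv2) and the standard library are available. Lean on these libraries where they do the work, as an engineer would, in place of code of your own. Each camera call takes 0.05 s, during which the arm holds its last target. There are 200 camera calls.

## Working session

There is one attempt and no reset: what is moved stays moved. The work goes in short steps, Python scripts to look and compute and a tool call to move; the robot and the scene stay as the last step left them, time stands still between calls to the robot, and variables do not carry over. Pictures are saved under pics/ and viewed, about 12 in all and at most 16, crops included, and the job is handed in when it is done.

Besides the shell and the picture viewer there is one more tool, called after ">>>" by a JSON object that holds its "op" and its "data". arm_command: Moves the arm, as the interface text tells. Its arguments: {"type":"object","properties":{"rows":{"type":"array","items":{"type":"object","properties":{"fingers":{"type":"number"},"travel":{"type":"array","items":{"type":"number"}},"roll":{"type":"number"}}}}},"required":["rows"]}

```bash
mkdir -p pics; cat > h.py <<'E'
import numpy as np, cv2, json
from station import *
def K(n):
    c=get_calibration(n); f=200/np.tan(np.radians(c["fov_y"]/2))
    return c,np.array([[f,0,c["cx"]],[0,f,c["cy"]],[0,0,1]]),np.array(c["distortion"],float)
def campose(n,s=None):
    c,k,d=K(n)
    if "mount" in c:
        s=s or sense(); M=np.array(c["mount"]); R=np.array(s["ee_rot"])
        return R@M[:3,:3], R@M[:3,3]+np.array(s["tcp_pos"])
    return np.array(c["attitude"]).reshape(3,3),np.array(c["origin"])
def cloud(n,dep,s=None):
    c,k,d=K(n); R,o=campose(n,s)
    v,u=np.mgrid[0:400,0:640]
    p=cv2.undistortPoints(np.stack([u,v],-1).reshape(-1,1,2).astype(float),k,d).reshape(400,640,2)
    P=np.dstack([p,np.ones((400,640))])*dep[...,None]
    return P@R.T+o
def proj(n,X,s=None):
    c,k,d=K(n); R,o=campose(n,s)
    return cv2.projectPoints((np.atleast_2d(X)-o)@R,np.zeros(3),np.zeros(3),k,d)[0].reshape(-1,2)
def save(name,im): cv2.imwrite("pics/"+name,im[...,::-1])
E
python3 - <<'E'
from h import *
print(sense())
for n in("scene","top"):
    im,d=capture(n); save(n+"0.png",im); np.savez(n+"0.npz",im=im,d=d)
    print(n,K(n)[0])
    for l in("source_rack","target_rack","bolt_centre","bushing_centre","shaft_centre","sleeve_centre","nest_a"):
        print(l,[(np.round(r["position"],3).tolist(),round(r["p"],2)) for r in search_frame(n,l)])
print(get_calibration("wrist"))
E
```

```text
{'time_s': 0.0, 'joints': array([ 8.66654779e+01,  2.20904677e+01,  3.78123907e-01, -3.00052922e-02,
       -6.84129232e+01, -1.48163238e+01]), 'joint_velocities': array([-0.09506154,  0.00022531,  0.0066784 ,  0.03776678,  0.01702321,
       -0.09363501]), 'effort': array([ 3.68909980e-05, -3.90659630e+01,  1.87404370e+01,  4.21958864e+00,
        1.10141945e-02, -1.93395322e-04]), 'tcp_pos': array([0.19449682, 0.59333112, 0.23244876]), 'ee_rot': array([[ 9.50179476e-01, -3.11702723e-01, -6.13300455e-04],
       [-3.11703314e-01, -9.50177038e-01, -2.15424707e-03],
       [ 8.87406691e-05,  2.23808914e-03, -9.99997492e-01]]), 'wrist_force': array([-0.34968995,  0.63833545, -0.05367317]), 'moment': array([-0.02244964, -0.02431899,  0.00027565]), 'gripper_width': 0.9994095388597697}
scene {'fov_y': 54.05568511475226, 'cx': 323.0812542326222, 'cy': 197.839777779484, 'distortion': array([-0.08705887,  0.        ,  0.        ,  0.        ,  0.        ]), 'origin': array([1.17600701, 0.3799155 , 0.61874936]), 'attitude': array([[-0.56506724,  0.48277299, -0.66905101],
       [ 0.82473339, 
[... 1171 characters left out ...]
27)]
sleeve_centre [([0.525, 0.197, 0.064], 0.48), ([0.441, 0.12, 0.061], 0.45)]
nest_a [([0.522, 0.199, 0.013], 0.74), ([0.528, 0.133, 0.013], 0.66), ([0.527, 0.261, 0.013], 0.52)]
{'fov_y': 67.67017657862354, 'cx': 317.9648689593975, 'cy': 203.79520408610165, 'distortion': array([-0.02024313,  0.        ,  0.        ,  0.        ,  0.        ]), 'mount': array([[-1.61729315e-04, -9.62485087e-01, -2.71334536e-01,
         7.46855502e-02],
       [ 9.99999984e-01, -1.34114874e-04, -1.20315482e-04,
         6.58645733e-04],
       [ 7.94118597e-05, -2.71334551e-01,  9.62485093e-01,
        -1.51334357e-01],
       [ 0.00000000e+00,  0.00000000e+00,  0.00000000e+00,
         1.00000000e+00]])}
```

View pics/top0.png

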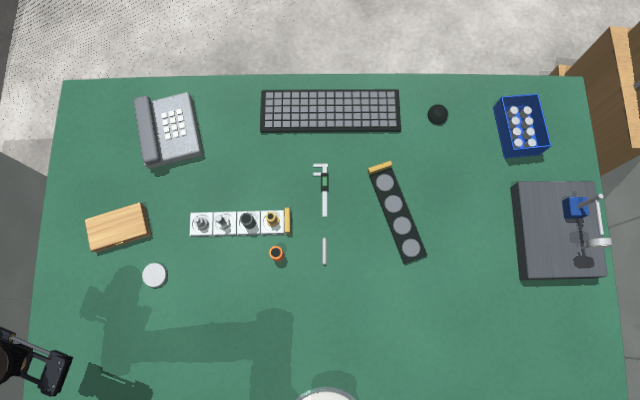

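View pics/scene0.png

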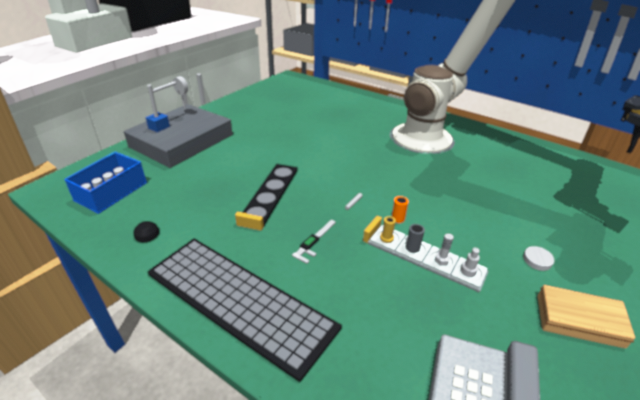

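Order from the grey stop (y≈0.10): bushing, sleeve, bolt, shaft. The orange decoy is at about (0.44, 0.12). The black rack's stop is at its far (+x) end. Next I measure the racks and samples from the clouds.

```bash
cat > m1.py <<'E'
from h import *
for n in("top","scene"):
    z=np.load(n+"0.npz"); im,d=z["im"],z["d"]; P=cloud(n,d)
    hsv=cv2.cvtColor(im,cv2.COLOR_RGB2HSV)
    x,y,Z=P[...,0],P[...,1],P[...,2]
    t=(x>.4)&(x<.72)&(y>-.3)&(y<-.08); green=(hsv[...,0]>50)&(hsv[...,0]<90)&(hsv[...,1]>80)
    print(n,"table z",np.median(Z[t&green]))
    m=t&~green&(Z>.006)
    m=cv2.morphologyEx(m.astype(np.uint8),cv2.MORPH_OPEN,np.ones((3,3)))>0
    k=m&(Z<.02)
    print("target",cv2.minAreaRect(P[k][:,:2].astype(np.float32)*1000),"z",np.percentile(Z[k],[10,50,90]))
    st=m&(Z>.022); print(" stop",P[st].mean(0) if st.any() else 0)
    s=(x>.46)&(x<.6)&(y>.07)&(y<.39)
    k=s&~green&(Z>.003)&(Z<.02)
    print("source",cv2.minAreaRect(P[k][:,:2].astype(np.float32)*1000))
    for y0 in(.135,.198,.262,.328):
        k=s&(abs(y-y0)<.03)&(Z>.03); q=P[k]; tp=q[q[:,2]>q[:,2].max()-.006]
        print(" sample",y0,q.mean(0).round(4),"top",tp.mean(0).round(4),len(tp))
E
python3 m1.py
```

```text
top table z -0.0006241879260622252
target ((557.8367309570312, -197.954833984375), (269.83575439453125, 67.11065673828125), 18.91446876525879) z [0.00801185 0.01174788 0.01553148]
 stop [ 0.67917715 -0.15502318  0.03215339]
source ((535.7199096679688, 226.4952392578125), (75.840576171875, 275.0321044921875), 1.2782976627349854)
 sample 0.135 [0.5344 0.1349 0.0606] top [0.5364 0.1364 0.0662] 52
 sample 0.198 [0.5277 0.1967 0.0627] top [0.5304 0.198  0.0687] 94
 sample 0.262 [0.5279 0.2665 0.0689] top [0.5299 0.2689 0.0823] 27
 sample 0.328 [0.5268 0.3229 0.0551] top [0.5292 0.3261 0.0739] 18
scene table z 0.0008276692810674224
target ((562.3154907226562, -195.95748901367188), (269.2901611328125, 68.030517578125), 18.754560470581055) z [0.0101777  0.0130978  0.01589631]
 stop [ 0.68347118 -0.15218788  0.03116915]
source ((512.6981811523438, 226.0077362060547), (110.01229858398438, 271.26678466796875), 1.4578102827072144)
 sample 0.135 [0.5293 0.1339 0.0522] top [0.5392 0.1351 0.0666] 76
 sample 0.198 [0.5392 0.2002 0.0565] top [0.5333 0.1984 0.0686] 139
 sample 0.262 [0.5366 0.2675 0.0609] top [0.5336 0.267  0.0813] 55
 sample 0.328 [0.5353 0.3264 0.0527] top [0.5312 0.3256 0.073 ] 33
```

>>> {"op": "arm_command", "data": {"rows": [{"travel": [0,0,0],"roll": 8,"fingers": 60},{"travel": [2,0,0],"roll": 16,"fingers": 60},{"travel": [4,0,0],"roll": 24,"fingers": 60}]}}

```text
time_s: 1.1
tcp_pos: [0.2327, 0.5815, 0.2336]
ee_rot: [[0.738, -0.674, -0.0], [-0.674, -0.738, 0.0], [-0.0, -0.0, -1.0]]
wrist_force: [0.4, 0.2, 0.1]
gripper_width: 0.815
```

>>> {"op": "arm_command", "data": {"rows": [{"travel": [44.8,5.1,0],"roll": 47.6,"fingers": 60},{"travel": [44.8,5.1,0],"roll": 47.6,"fingers": 60},{"travel": [44.8,5.1,0],"roll": 47.6,"fingers": 60},{"travel": [44.8,5.1,0],"roll": 47.6,"fingers": 60},{"travel": [44.8,5.1,0],"roll": 47.6,"fingers": 60},{"travel": [44.8,5.1,0],"roll": 47.6,"fingers": 60},{"travel": [44.8,5.1,0],"roll": 47.6,"fingers": 60},{"travel": [44.8,5.1,0],"roll": 47.6,"fingers": 60},{"travel": [44.8,5.1,0],"roll": 47.6,"fingers": 60},{"travel": [44.8,5.1,0],"roll": 47.6,"fingers": 60}]}}

```text
time_s: 2.1
tcp_pos: [0.5334, 0.2388, 0.2333]
ee_rot: [[-0.002, -1.0, 0.0], [-1.0, 0.002, -0.001], [0.001, -0.0, -1.0]]
wrist_force: [-0.1, 0.5, -0.6]
gripper_width: 0.602
```

>>> {"op": "arm_command", "data": {"rows": [{"travel": [0,0,0],"roll": 0,"fingers": 60},{"travel": [0,0,0],"roll": 0,"fingers": 60}]}}

```text
time_s: 2.3
tcp_pos: [0.5302, 0.2435, 0.2335]
ee_rot: [[0.005, -1.0, -0.0], [-1.0, -0.005, 0.0], [-0.0, 0.0, -1.0]]
wrist_force: [-0.5, 0.5, 0.1]
gripper_width: 0.6
```

```bash
cat > m2.py <<'E'
from h import *
s=sense(); print(s["tcp_pos"],s["joints"].round(1)); im,d=capture("wrist"); save("w1.png",im); np.savez("w1.npz",im=im,d=d)
P=cloud("wrist",d,s); x,y,Z=P[...,0],P[...,1],P[...,2]
hsv=cv2.cvtColor(im,cv2.COLOR_RGB2HSV); green=(hsv[...,0]>50)&(hsv[...,0]<90)&(hsv[...,1]>80)
sr=(x>.46)&(x<.6)&(y>.07)&(y<.39)
k=(sr&~green&(Z>.011)&(Z<.02)).astype(np.uint8); k=cv2.morphologyEx(k,cv2.MORPH_OPEN,np.ones((3,3)))>0
print("nests",cv2.minAreaRect(P[k][:,:2].astype(np.float32)*1000))
for n,y0 in zip(("bushing","sleeve","bolt","shaft"),(.136,.198,.266,.326)):
    q=P[sr&(abs(y-y0)<.028)&(Z>.03)]; tp=q[q[:,2]>np.percentile(q[:,2],98)-.005][:,:2].astype(np.float32)
    print(n,q[:,2].max().round(4),"top centre/rad",[np.round(v,4) for v in cv2.minEnclosingCircle(tp)],tp.mean(0).round(4))
    print("  net",[(np.round(r["position"],3).tolist(),round(r["p"],2)) for r in search_frame("wrist",n+"_centre")])
E
python3 m2.py
```

```text
[0.53017681 0.24348734 0.23352604] [ 40.6  18.   -5.6  -0.  -66.4 -40.3]
nests ((533.1200561523438, 233.75387573242188), (59.98421096801758, 252.09471130371094), 1.0114359855651855)
bushing 0.0686 top centre/rad [array([0.5375, 0.1371]), np.float64(0.0129)] [0.5373 0.137 ]
  net [([0.535, 0.142, 0.065], 0.72)]
sleeve 0.3443 top centre/rad [array([0.5247, 0.2213]), np.float64(0.0607)] [0.5453 0.2175]
  net [([0.528, 0.198, 0.065], 0.92), ([0.447, 0.126, 0.056], 0.67), ([0.538, 0.324, 0.011], 0.34), ([0.535, 0.139, 0.062], 0.25)]
bolt 0.3176 top centre/rad [array([0.4838, 0.2486]), np.float64(0.0132)] [0.4833 0.2469]
  net [([0.529, 0.265, 0.045], 0.55)]
shaft 0.0757 top centre/rad [array([0.5294, 0.3271]), np.float64(0.0068)] [0.5297 0.3249]
  net [([0.531, 0.322, 0.045], 0.7), ([0.526, 0.2, 0.064], 0.51)]
```

View pics/w1.png

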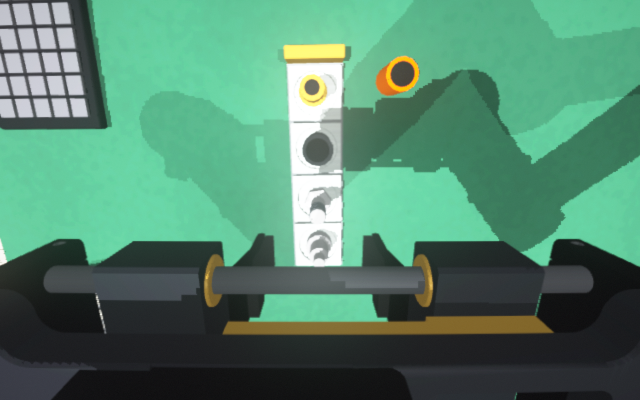

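>>> {"op": "arm_command", "data": {"rows": [{"travel": [5,-0.5,3],"roll": 0,"fingers": 65},{"travel": [10,-0.8,6],"roll": 0,"fingers": 65},{"travel": [10.7,-0.8,10],"roll": 0,"fingers": 65},{"travel": [10.7,-0.8,10],"roll": 0,"fingers": 65}]}}

```text
time_s: 2.95
tcp_pos: [0.5347, 0.1328, 0.1284]
ee_rot: [[0.001, -1.0, -0.011], [-1.0, -0.001, -0.005], [0.005, 0.011, -1.0]]
wrist_force: [-0.4, 0.1, -0.4]
gripper_width: 0.649
```

```bash
python3 - <<'E'
from h import *
s=sense(); print(s["tcp_pos"]); im,d=capture("wrist"); save("w2.png",im)
P=cloud("wrist",d,s); x,y,Z=P[...,0],P[...,1],P[...,2]
def top(P,n,y0,h):
    x,y,Z=P[...,0],P[...,1],P[...,2]
    q=P[(abs(x-.532)<.03)&(abs(y-y0)<.028)&(abs(Z-h)<.005)]
    if len(q): print(n,len(q),np.median(q[:,2]).round(4),[np.round(v,4) for v in cv2.minEnclosingCircle(q[:,:2].astype(np.float32))],q.mean(0).round(4))
a=np.load("w1.npz"); 
s1=dict(s); s1["tcp_pos"]=np.array([0.53017681,0.24348734,0.23352604])
P1=cloud("wrist",a["d"],s1)
for PP in(P,P1):
  for n,y0,h in(("bushing",.137,.066),("sleeve",.198,.068),("bolt",.266,.082),("shaft",.326,.074)): top(PP,n,y0,h)
E
```

```text
[0.53472852 0.1327523  0.12835465]
bushing 867 0.0662 [array([0.5374, 0.1362]), np.float64(0.0131)] [0.5377 0.1355 0.0661]
sleeve 842 0.0683 [array([0.5315, 0.1993]), np.float64(0.0172)] [0.5315 0.2021 0.0684]
bushing 521 0.0668 [array([0.5354, 0.1364]), np.float64(0.0129)] [0.535  0.1363 0.0668]
sleeve 804 0.0684 [array([0.5301, 0.1979]), np.float64(0.017)] [0.5299 0.1976 0.0685]
bolt 231 0.0816 [array([0.5298, 0.267 ]), np.float64(0.0095)] [0.5297 0.2662 0.0814]
shaft 99 0.0733 [array([0.5279, 0.3263]), np.float64(0.0068)] [0.5282 0.324  0.0731]
```

View pics/w2.png

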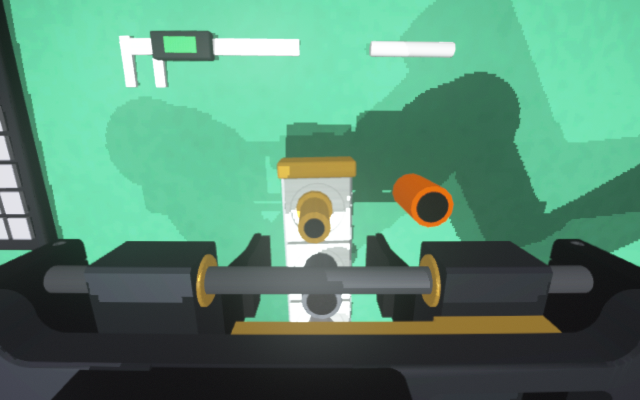

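>>> {"op": "arm_command", "data": {"rows": [{"travel": [-0.1,0,4],"roll": 0,"fingers": 65},{"travel": [-0.1,0,7],"roll": 0,"fingers": 65},{"travel": [-0.1,0,9.2],"roll": 0,"fingers": 65},{"travel": [-0.1,0,9.7],"roll": 0,"fingers": 65},{"travel": [-0.1,0,9.7],"roll": 0,"fingers": 65},{"travel": [-0.1,0,9.7],"roll": 0,"fingers": 65}]}}

```text
time_s: 3.6
tcp_pos: [0.5406, 0.1385, 0.0385]
ee_rot: [[0.006, -1.0, 0.004], [-1.0, -0.006, 0.002], [-0.002, -0.004, -1.0]]
wrist_force: [0.8, 0.9, 0.9]
gripper_width: 0.651
```

>>> {"op": "arm_command", "data": {"rows": [{"travel": [0,0,0],"roll": 0,"fingers": 10},{"travel": [0,0,0],"roll": 0,"fingers": 10},{"travel": [0,0,0],"roll": 0,"fingers": 10},{"travel": [0,0,0],"roll": 0,"fingers": 10},{"travel": [0,0,0],"roll": 0,"fingers": 10}]}}

```text
time_s: 4.1
tcp_pos: [0.5384, 0.1367, 0.0367]
ee_rot: [[0.004, -1.0, -0.001], [-1.0, -0.004, -0.001], [0.001, 0.001, -1.0]]
wrist_force: [-2.0, 1.5, 2.9]
gripper_width: 0.294
```

>>> {"op": "arm_command", "data": {"rows": [{"travel": [0,0,-2],"roll": 0,"fingers": 10},{"travel": [0,0,-6],"roll": 0,"fingers": 10},{"travel": [0,0,-10],"roll": 0,"fingers": 10},{"travel": [4,1,-13],"roll": 8,"fingers": 10},{"travel": [9,2,-13],"roll": 16,"fingers": 10},{"travel": [13.5,3,-13],"roll": 24,"fingers": 10},{"travel": [18,4,-13],"roll": 32,"fingers": 10},{"travel": [22.5,5,-13],"roll": 40,"fingers": 10},{"travel": [27,6,-13],"roll": 48,"fingers": 10},{"travel": [31,7,-13],"roll": 56,"fingers": 10}]}}

```text
time_s: 5.1
tcp_pos: [0.4692, -0.1751, 0.1662]
ee_rot: [[-0.83, -0.557, -0.001], [-0.557, 0.83, 0.0], [0.0, 0.001, -1.0]]
wrist_force: [1.4, 1.2, -2.1]
gripper_width: 0.291
```

>>> {"op": "arm_command", "data": {"rows": [{"travel": [1.26,-3.67,0],"roll": 8,"fingers": 10},{"travel": [1.26,-3.67,0],"roll": 15.3,"fingers": 10},{"travel": [1.26,-3.67,0],"roll": 15.3,"fingers": 10},{"travel": [1.26,-3.67,0],"roll": 15.3,"fingers": 10}]}}

```text
time_s: 5.5
tcp_pos: [0.4801, -0.2105, 0.166]
ee_rot: [[-0.945, -0.327, -0.001], [-0.327, 0.945, 0.001], [0.001, 0.001, -1.0]]
wrist_force: [0.1, 0.1, -2.0]
gripper_width: 0.293
```

```bash
cat > m3.py <<'E'
from h import *
import sys
def look(nm):
    s=sense(); s2=s; im,d=capture("wrist"); save(nm,im); P=cloud("wrist",d,s); x,y,Z=P[...,0],P[...,1],P[...,2]
    print("tcp",s["tcp_pos"].round(4), "yaw",np.degrees(np.arctan2(s["ee_rot"][1,0],s["ee_rot"][0,0])).round(2))
    hsv=cv2.cvtColor(im,cv2.COLOR_RGB2HSV)
    u=np.array([.946,.324]); c=np.array([.5534,-.199]); r=(P[...,:2]-c); a=r@u; b=r@np.array([-u[1],u[0]])
    reg=(abs(a)<.17)&(abs(b)<.05)
    blk=reg&(hsv[...,2]<75)&(abs(Z-.014)<.006)
    st=reg&(a>.11)&(Z>.03)&(Z<.045)
    for n,m in(("black",blk),("stop",st)):
        m=cv2.morphologyEx(m.astype(np.uint8),cv2.MORPH_OPEN,np.ones((3,3)))>0
        if m.sum()>20: print(n,m.sum(),cv2.minAreaRect(P[m][:,:2].astype(np.float32)*1000))
    fl=(reg&(hsv[...,2]>80)&(hsv[...,1]<60)&(abs(Z-.010)<.006)).astype(np.uint8); fl=cv2.morphologyEx(fl,cv2.MORPH_OPEN,np.ones((3,3)))
    k,L=cv2.connectedComponents(fl)
    for i in range(1,k):
        q=P[L==i]
        if len(q)>150: print("pocket",len(q),[np.round(v*1000,1) for v in cv2.minEnclosingCircle(q[:,:2].astype(np.float32))],q.mean(0).round(4))
    return P,im
if __name__=="__main__": look(sys.argv[1])
E
python3 m3.py w3.png
```

```text
tcp [ 0.4801 -0.2105  0.166 ] yaw -160.91
black 1286 ((530.5645141601562, -207.48486328125), (213.50180053710938, 64.57205200195312), 19.120716094970703)
pocket 3950 [array([ 0.5, -0.2,  0.5, ..., -0.2,  0.5, -0.2], shape=(2000,)), np.float64(49.5)] [ 0.4783 -0.226   0.012 ]
pocket 312 [array([ 0.6, -0.2,  0.6, ..., -0.2,  0.6, -0.2], shape=(2000,)), np.float64(20.9)] [ 0.6289 -0.1736  0.0109]
```

View pics/w3.png

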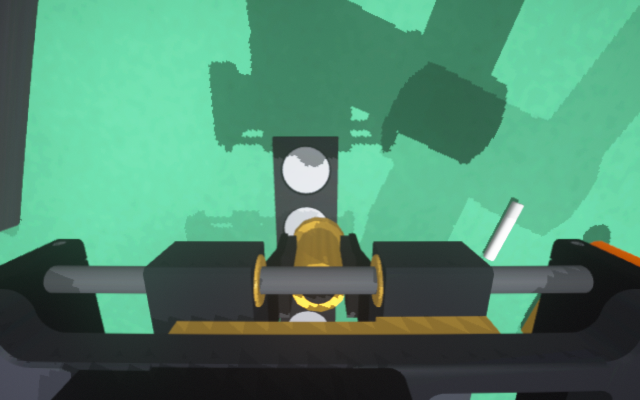

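```bash
cat >> h.py <<'E'
def unproj(n,uv,z,s=None):
    c,k,d=K(n); R,o=campose(n,s)
    p=cv2.undistortPoints(np.array(uv,float).reshape(-1,1,2),k,d).reshape(-1,2)
    r=np.c_[p,np.ones(len(p))]@R.T
    return o+r*((z-o[2])/r[:,2])[:,None]
E
python3 - <<'E'
from h import *
im=cv2.imread("pics/w3.png"); g=cv2.cvtColor(im,cv2.COLOR_BGR2HSV)
m=((g[...,1]<60)&(g[...,2]>90)).astype(np.uint8); m[:140]=0; m[205:]=0; m[:,:276]=0; m[:,336:]=0
c=max(cv2.findContours(m,0,2)[0],key=cv2.contourArea); e=cv2.fitEllipse(cv2.convexHull(c)); print(e)
a=unproj("wrist",[e[0]],.010)[0]; E=unproj("wrist",[(274,137),(337,137)],.014); print("pocket -96:",a,"end",E, "mid",E.mean(0))
u=np.array([.9455,.3255]); print("from end:",E.mean(0)[:2]+u*.034)
# top camera pockets
z=np.load("top0.npz"); h=cv2.cvtColor(z["im"],cv2.COLOR_RGB2HSV)
m=((h[...,2]>90)&(h[...,1]<50)).astype(np.uint8); m[:170]=0;m[262:]=0;m[:,:370]=0;m[:,430:]=0
for c in cv2.findContours(m,0,2)[0]:
    if cv2.contourArea(c)>60: e=cv2.fitEllipse(c); print("top pocket",np.round(e[0],1),unproj("top",[e[0]],.010).round(4))
z=np.load("scene0.npz"); h=cv2.cvtColor(z["im"],cv2.COLOR_RGB2HSV)
m=((h[...,2]>90)&(h[...,1]<60)).astype(np.uint8); m[:160]=0;m[225:]=0;m[:,:240]=0;m[:,300:]=0
for c in cv2.findContours(m,0,2)[0]:
    if cv2.contourArea(c)>40: e=cv2.fitEllipse(c); print("scene pocket",np.round(e[0],1),unproj("scene",[e[0]],.010).round(4))
E
```

```text
((305.4991455078125, 169.86932373046875), (46.63755416870117, 48.04486846923828), 106.7315673828125)
pocket -96: [ 0.46177107 -0.23100686  0.01      ] end [[ 0.44006488 -0.27116042  0.014     ]
 [ 0.41955727 -0.21187664  0.014     ]] mid [ 0.42981107 -0.24151853  0.014     ]
from end: [ 0.46195807 -0.23045153]
top pocket [410.5 247.3] [[ 0.4615 -0.2306  0.01  ]]
top pocket [401.7 225.1] [[ 0.522  -0.2101  0.01  ]]
top pocket [393.  203.4] [[ 0.5822 -0.1893  0.01  ]]
top pocket [384.4 182. ] [[ 0.6427 -0.1682  0.01  ]]
scene pocket [257.3 211. ] [[ 0.6356 -0.1712  0.01  ]]
scene pocket [265.6 197.5] [[ 0.5812 -0.1916  0.01  ]]
scene pocket [274.4 184. ] [[ 0.5208 -0.2129  0.01  ]]
scene pocket [282.6 171.8] [[ 0.4601 -0.2336  0.01  ]]
```

>>> {"op": "arm_command", "data": {"rows": [{"travel": [2.3,-1.3,2],"roll": 0,"fingers": 10},{"travel": [2.3,-1.3,5],"roll": 0,"fingers": 10},{"travel": [2.3,-1.3,9],"roll": 0,"fingers": 10},{"travel": [2.3,-1.3,12],"roll": 0,"fingers": 10},{"travel": [2.3,-1.3,12.5],"roll": 0,"fingers": 10},{"travel": [2.3,-1.3,12.8],"roll": 0,"fingers": 10},{"travel": [2.3,-1.3,12.9],"roll": 0,"fingers": 10},{"travel": [2.3,-1.3,12.9],"roll": 0,"fingers": 10},{"travel": [2.3,-1.3,12.9],"roll": 0,"fingers": 10}]}}

```text
time_s: 6.45
tcp_pos: [0.4641, -0.2306, 0.0389]
ee_rot: [[-0.946, -0.325, 0.003], [-0.325, 0.946, -0.001], [-0.002, -0.001, -1.0]]
wrist_force: [-0.1, 1.2, -1.2]
gripper_width: 0.291
```

>>> {"op": "arm_command", "data": {"rows": [{"travel": [0,0,0.05],"roll": 0,"fingers": 10},{"travel": [0,0,0.1],"roll": 0,"fingers": 10},{"travel": [0,0,0.1],"roll": 0,"fingers": 10}]}}

```text
time_s: 6.75
tcp_pos: [0.4631, -0.2305, 0.0367]
ee_rot: [[-0.946, -0.325, 0.0], [-0.325, 0.946, -0.0], [-0.0, -0.0, -1.0]]
wrist_force: [-0.1, -0.3, -2.2]
gripper_width: 0.287
```

>>> {"op": "arm_command", "data": {"rows": [{"travel": [0,0,0.05],"roll": 0,"fingers": 10},{"travel": [0,0,0.1],"roll": 0,"fingers": 10},{"travel": [0,0,0.1],"roll": 0,"fingers": 10}]}}

```text
time_s: 7.05
tcp_pos: [0.4631, -0.2305, 0.0366]
ee_rot: [[-0.946, -0.325, -0.0], [-0.325, 0.946, -0.0], [0.0, -0.0, -1.0]]
wrist_force: [-1.6, 2.6, 7.2]
gripper_width: 0.292
```

Contact (+7 N). Release and rise.

>>> {"op": "arm_command", "data": {"rows": [{"travel": [0,0,0],"roll": 0,"fingers": 65},{"travel": [0,0,0],"roll": 0,"fingers": 65},{"travel": [0,0,0],"roll": 0,"fingers": 65},{"travel": [0,0,-2],"roll": 0,"fingers": 65},{"travel": [0,0,-6],"roll": 0,"fingers": 65},{"travel": [0,0,-11],"roll": 0,"fingers": 65},{"travel": [0,0,-13],"roll": 0,"fingers": 65}]}}

```text
time_s: 7.75
tcp_pos: [0.4654, -0.2313, 0.1702]
ee_rot: [[-0.945, -0.326, 0.008], [-0.326, 0.945, -0.003], [-0.006, -0.005, -1.0]]
wrist_force: [0.4, 1.1, -0.1]
gripper_width: 0.646
```

>>> {"op": "arm_command", "data": {"rows": [{"travel": [-2.2,4.2,0],"roll": -8,"fingers": 65},{"travel": [-4.4,8.4,0],"roll": -16,"fingers": 65},{"travel": [-6.8,12.8,0],"roll": -24,"fingers": 65},{"travel": [-9,17,0],"roll": -32,"fingers": 65},{"travel": [-11.3,21.3,0],"roll": -40,"fingers": 65},{"travel": [-13.6,25.6,0],"roll": -48,"fingers": 65},{"travel": [-15.9,29.9,0],"roll": -56,"fingers": 65},{"travel": [-18.2,34.2,0],"roll": -64,"fingers": 65},{"travel": [-20.4,38.4,0],"roll": -71.2,"fingers": 65},{"travel": [-20.4,38.4,0],"roll": -71.2,"fingers": 65}]}}

```text
time_s: 8.75
tcp_pos: [0.5325, 0.2041, 0.1651]
ee_rot: [[0.01, -1.0, 0.002], [-1.0, -0.01, 0.001], [-0.001, -0.002, -1.0]]
wrist_force: [-0.9, -0.4, -0.6]
gripper_width: 0.652
```

>>> {"op": "arm_command", "data": {"rows": [{"travel": [0,0,4],"roll": 0,"fingers": 65},{"travel": [0,0,6],"roll": 0,"fingers": 65},{"travel": [0,0,6],"roll": 0,"fingers": 65},{"travel": [0,0,6],"roll": 0,"fingers": 65}]}}

```text
time_s: 9.15
tcp_pos: [0.5317, 0.1987, 0.1058]
ee_rot: [[0.003, -1.0, 0.0], [-1.0, -0.003, -0.001], [0.001, -0.0, -1.0]]
wrist_force: [0.5, 0.2, 0.5]
gripper_width: 0.652
```

```bash
cat > m4.py <<'E'
from h import *
s=sense(); im,d=capture("wrist"); P=cloud("wrist",d,s)
print(s["tcp_pos"].round(4),np.degrees(np.arctan2(s["ee_rot"][1,0],s["ee_rot"][0,0])).round(2))
for n,y0,h in(("sleeve",.198,.068),("bolt",.266,.082),("shaft",.326,.074)):
    q=P[(abs(P[...,0]-.532)<.03)&(abs(P[...,1]-y0)<.028)&(abs(P[...,2]-h)<.004)]
    if len(q)>30: print(n,len(q),[np.round(v,4) for v in cv2.minEnclosingCircle(q[:,:2].astype(np.float32))])
E
python3 m4.py
```

```text
[0.5317 0.1987 0.1058] -89.85
sleeve 1821 [array([0.5316, 0.1988]), np.float64(0.0171)]
```

>>> {"op": "arm_command", "data": {"rows": [{"travel": [0,0,3],"roll": 0,"fingers": 65},{"travel": [0,0,6],"roll": 0,"fingers": 65},{"travel": [0,0,6.8],"roll": 0,"fingers": 65},{"travel": [0,0,6.8],"roll": 0,"fingers": 65},{"travel": [0,0,6.8],"roll": 0,"fingers": 65},{"travel": [0,0,6.8],"roll": 0,"fingers": 20},{"travel": [0,0,6.8],"roll": 0,"fingers": 20},{"travel": [0,0,6.8],"roll": 0,"fingers": 20},{"travel": [0,0,6.8],"roll": 0,"fingers": 20},{"travel": [0,0,6.8],"roll": 0,"fingers": 20}]}}

```text
time_s: 10.2
tcp_pos: [0.5314, 0.199, 0.0381]
ee_rot: [[0.003, -1.0, 0.0], [-1.0, -0.003, 0.0], [-0.0, -0.0, -1.0]]
wrist_force: [-1.1, -0.8, 4.0]
gripper_width: 0.384
```

>>> {"op": "arm_command", "data": {"rows": [{"travel": [0,0,-2],"roll": 0,"fingers": 20},{"travel": [0,0,-6],"roll": 0,"fingers": 20},{"travel": [0,0,-10],"roll": 0,"fingers": 20},{"travel": [3,0.1,-12],"roll": 7,"fingers": 20},{"travel": [7.5,0.2,-12],"roll": 15,"fingers": 20},{"travel": [12,0.3,-12],"roll": 23,"fingers": 20},{"travel": [16.5,0.4,-12],"roll": 31,"fingers": 20},{"travel": [21,0.5,-12],"roll": 39,"fingers": 20},{"travel": [25.5,0.6,-12],"roll": 47,"fingers": 20},{"travel": [30,0.7,-12],"roll": 55,"fingers": 20}]}}

```text
time_s: 11.2
tcp_pos: [0.5242, -0.1027, 0.1569]
ee_rot: [[-0.821, -0.571, -0.001], [-0.571, 0.821, 0.0], [0.001, 0.001, -1.0]]
wrist_force: [0.9, -0.2, -2.4]
gripper_width: 0.381
```

>>> {"op": "arm_command", "data": {"rows": [{"travel": [2.6,-3.5,0],"roll": 8,"fingers": 20},{"travel": [5,-6.7,0],"roll": 16.2,"fingers": 20},{"travel": [6.55,-8.8,0],"roll": 16.2,"fingers": 20},{"travel": [6.55,-8.8,3],"roll": 16.2,"fingers": 20},{"travel": [6.55,-8.8,6],"roll": 16.2,"fingers": 20},{"travel": [6.55,-8.8,9],"roll": 16.2,"fingers": 20},{"travel": [6.55,-8.8,11],"roll": 16.2,"fingers": 20},{"travel": [6.55,-8.8,11.8],"roll": 16.2,"fingers": 20},{"travel": [6.55,-8.8,11.9],"roll": 16.2,"fingers": 20},{"travel": [6.55,-8.8,11.9],"roll": 16.2,"fingers": 20}]}}

```text
time_s: 12.2
tcp_pos: [0.5225, -0.2107, 0.0387]
ee_rot: [[-0.946, -0.325, 0.0], [-0.325, 0.946, -0.0], [-0.0, -0.0, -1.0]]
wrist_force: [-0.5, -0.6, -1.5]
gripper_width: 0.386
```

>>> {"op": "arm_command", "data": {"rows": [{"travel": [0,0,0.1],"roll": 0,"fingers": 20},{"travel": [0,0,0.1],"roll": 0,"fingers": 20},{"travel": [0,0,0.1],"roll": 0,"fingers": 20}]}}

```text
time_s: 12.5
tcp_pos: [0.5227, -0.2108, 0.0381]
ee_rot: [[-0.946, -0.325, 0.001], [-0.325, 0.946, -0.0], [-0.001, -0.001, -1.0]]
wrist_force: [-0.2, 0.6, -0.3]
gripper_width: 0.381
```

>>> {"op": "arm_command", "data": {"rows": [{"travel": [0,0,0.05],"roll": 0,"fingers": 20},{"travel": [0,0,0.1],"roll": 0,"fingers": 20},{"travel": [0,0,0.1],"roll": 0,"fingers": 20}]}}

```text
time_s: 12.8
tcp_pos: [0.5228, -0.2108, 0.038]
ee_rot: [[-0.946, -0.325, 0.001], [-0.325, 0.946, -0.0], [-0.001, -0.001, -1.0]]
wrist_force: [-1.6, 1.8, 8.0]
gripper_width: 0.387
```

>>> {"op": "arm_command", "data": {"rows": [{"travel": [0,0,0],"roll": 0,"fingers": 65},{"travel": [0,0,0],"roll": 0,"fingers": 65},{"travel": [0,0,0],"roll": 0,"fingers": 65},{"travel": [0,0,-2],"roll": 0,"fingers": 65},{"travel": [0,0,-6],"roll": 0,"fingers": 65},{"travel": [0,0,-11],"roll": 0,"fingers": 65},{"travel": [0,0,-13],"roll": 0,"fingers": 65}]}}

```text
time_s: 13.5
tcp_pos: [0.5245, -0.2115, 0.1714]
ee_rot: [[-0.945, -0.326, 0.008], [-0.326, 0.945, -0.002], [-0.006, -0.005, -1.0]]
wrist_force: [0.9, 0.7, 0.4]
gripper_width: 0.651
```

>>> {"op": "arm_command", "data": {"rows": [{"travel": [-1.6,4.5,0],"roll": -8,"fingers": 65},{"travel": [-3.3,9,0],"roll": -16,"fingers": 65},{"travel": [-4.9,13.5,0],"roll": -24,"fingers": 65},{"travel": [-6.5,18,0],"roll": -32,"fingers": 65},{"travel": [-8.2,22.5,0],"roll": -40,"fingers": 65},{"travel": [-9.8,27,0],"roll": -48,"fingers": 65},{"travel": [-11.4,31.5,0],"roll": -56,"fingers": 65},{"travel": [-13,36,0],"roll": -64,"fingers": 65},{"travel": [-14.7,40.5,0],"roll": -71.1,"fingers": 65},{"travel": [-16.3,45,0],"roll": -71.1,"fingers": 65}]}}

```text
time_s: 14.5
tcp_pos: [0.53, 0.2698, 0.1664]
ee_rot: [[0.003, -1.0, 0.0], [-1.0, -0.003, -0.0], [0.0, -0.0, -1.0]]
wrist_force: [0.3, -0.2, -0.1]
gripper_width: 0.652
```

>>> {"op": "arm_command", "data": {"rows": [{"travel": [0,0,3],"roll": 0,"fingers": 65},{"travel": [0,0,4.5],"roll": 0,"fingers": 65},{"travel": [0,0,4.5],"roll": 0,"fingers": 65},{"travel": [0,0,4.5],"roll": 0,"fingers": 65}]}}

```text
time_s: 14.9
tcp_pos: [0.5306, 0.2677, 0.1216]
ee_rot: [[0.001, -1.0, 0.0], [-1.0, -0.001, -0.001], [0.001, -0.0, -1.0]]
wrist_force: [-0.2, -0.5, 1.1]
gripper_width: 0.645
```

```bash
python3 m4.py
```

```text
[0.5306 0.2677 0.1216] -89.94
bolt 555 [array([0.5311, 0.268 ]), np.float64(0.0097)]
shaft 250 [array([0.5294, 0.3272]), np.float64(0.0072)]
```

>>> {"op": "arm_command", "data": {"rows": [{"travel": [0,0,3],"roll": 0,"fingers": 65},{"travel": [0,0,6],"roll": 0,"fingers": 65},{"travel": [0,0,7.4],"roll": 0,"fingers": 50},{"travel": [0,0,7.4],"roll": 0,"fingers": 40},{"travel": [0,0,7.4],"roll": 0,"fingers": 30},{"travel": [0,0,7.4],"roll": 0,"fingers": 5},{"travel": [0,0,7.4],"roll": 0,"fingers": 5},{"travel": [0,0,7.4],"roll": 0,"fingers": 5},{"travel": [0,0,7.4],"roll": 0,"fingers": 5},{"travel": [0,0,7.4],"roll": 0,"fingers": 5}]}}

```text
time_s: 15.95
tcp_pos: [0.5308, 0.2682, 0.0487]
ee_rot: [[0.001, -1.0, 0.002], [-1.0, -0.001, 0.001], [-0.001, -0.002, -1.0]]
wrist_force: [-0.6, -0.5, 5.8]
gripper_width: 0.202
```

>>> {"op": "arm_command", "data": {"rows": [{"travel": [0,0,-2],"roll": 0,"fingers": 5},{"travel": [0,0,-6],"roll": 0,"fingers": 5},{"travel": [0,0,-10],"roll": 0,"fingers": 5},{"travel": [3,-0.3,-12],"roll": 7,"fingers": 5},{"travel": [7.5,-0.8,-12],"roll": 15,"fingers": 5},{"travel": [12,-1.4,-12],"roll": 23,"fingers": 5},{"travel": [16.5,-1.9,-12],"roll": 31,"fingers": 5},{"travel": [21,-2.4,-12],"roll": 39,"fingers": 5},{"travel": [25.5,-2.9,-12],"roll": 47,"fingers": 5},{"travel": [30,-3.4,-12],"roll": 55,"fingers": 5}]}}

```text
time_s: 16.95
tcp_pos: [0.5639, -0.0339, 0.1669]
ee_rot: [[-0.822, -0.57, -0.001], [-0.57, 0.822, 0.0], [0.001, 0.001, -1.0]]
wrist_force: [0.8, 0.3, -1.6]
gripper_width: 0.197
```

>>> {"op": "arm_command", "data": {"rows": [{"travel": [2.2,-4,0],"roll": 8,"fingers": 5},{"travel": [4.4,-8,0],"roll": 16.1,"fingers": 5},{"travel": [6.4,-11.7,0],"roll": 16.1,"fingers": 5},{"travel": [7.64,-13.9,0],"roll": 16.1,"fingers": 5},{"travel": [7.64,-13.9,3],"roll": 16.1,"fingers": 5},{"travel": [7.64,-13.9,6],"roll": 16.1,"fingers": 5},{"travel": [7.64,-13.9,9],"roll": 16.1,"fingers": 5},{"travel": [7.64,-13.9,11],"roll": 16.1,"fingers": 5},{"travel": [7.64,-13.9,11.8],"roll": 16.1,"fingers": 5},{"travel": [7.64,-13.9,11.9],"roll": 16.1,"fingers": 5}]}}

```text
time_s: 17.95
tcp_pos: [0.5807, -0.1896, 0.0486]
ee_rot: [[-0.946, -0.325, -0.003], [-0.325, 0.946, 0.0], [0.003, 0.001, -1.0]]
wrist_force: [-3.2, 1.6, 6.5]
gripper_width: 0.198
```

>>> {"op": "arm_command", "data": {"rows": [{"travel": [0,0,0.1],"roll": 0,"fingers": 5},{"travel": [0,0,0.1],"roll": 0,"fingers": 5},{"travel": [0,0,0.1],"roll": 0,"fingers": 5}]}}

```text
time_s: 18.25
tcp_pos: [0.5806, -0.1896, 0.0486]
ee_rot: [[-0.946, -0.325, -0.003], [-0.325, 0.946, 0.0], [0.002, 0.001, -1.0]]
wrist_force: [-4.2, 0.9, 6.0]
gripper_width: 0.2
```

>>> {"op": "arm_command", "data": {"rows": [{"travel": [0,0,0],"roll": 0,"fingers": 65},{"travel": [0,0,0],"roll": 0,"fingers": 65},{"travel": [0,0,0],"roll": 0,"fingers": 65},{"travel": [0,0,0],"roll": 0,"fingers": 65},{"travel": [0,0,-2],"roll": 0,"fingers": 65},{"travel": [0,0,-6],"roll": 0,"fingers": 65},{"travel": [0,0,-10],"roll": 0,"fingers": 65},{"travel": [0,0,-12],"roll": 0,"fingers": 65}]}}

```text
time_s: 19.05
tcp_pos: [0.5836, -0.1903, 0.1716]
ee_rot: [[-0.946, -0.325, 0.006], [-0.325, 0.946, -0.001], [-0.005, -0.003, -1.0]]
wrist_force: [0.8, -0.2, 0.4]
gripper_width: 0.646
```

>>> {"op": "arm_command", "data": {"rows": [{"travel": [-1.1,4.6,0],"roll": -8,"fingers": 65},{"travel": [-2.2,9.2,0],"roll": -16,"fingers": 65},{"travel": [-3.3,13.8,0],"roll": -24,"fingers": 65},{"travel": [-4.4,18.4,0],"roll": -32,"fingers": 65},{"travel": [-5.5,23,0],"roll": -40,"fingers": 65},{"travel": [-6.6,27.6,0],"roll": -48,"fingers": 65},{"travel": [-7.7,32.2,0],"roll": -56,"fingers": 65},{"travel": [-8.8,36.8,0],"roll": -64,"fingers": 65},{"travel": [-9.9,41.4,0],"roll": -71,"fingers": 65},{"travel": [-10.9,46,0],"roll": -71,"fingers": 65}]}}

```text
time_s: 20.05
tcp_pos: [0.5352, 0.2827, 0.1676]
ee_rot: [[0.001, -1.0, 0.0], [-1.0, -0.001, 0.0], [-0.0, -0.0, -1.0]]
wrist_force: [1.6, 0.2, -0.3]
gripper_width: 0.651
```

>>> {"op": "arm_command", "data": {"rows": [{"travel": [-4.5,0.6,0],"roll": 0,"fingers": 65},{"travel": [-4.6,0.6,3],"roll": 0,"fingers": 65},{"travel": [-4.6,0.6,5],"roll": 0,"fingers": 65},{"travel": [-4.6,0.6,5],"roll": 0,"fingers": 65},{"travel": [-4.6,0.6,5],"roll": 0,"fingers": 65}]}}

```text
time_s: 20.55
tcp_pos: [0.5299, 0.3266, 0.1177]
ee_rot: [[-0.001, -1.0, 0.0], [-1.0, 0.001, -0.001], [0.001, -0.0, -1.0]]
wrist_force: [0.3, 0.4, 0.3]
gripper_width: 0.649
```

```bash
python3 m4.py
```

```text
[0.5299 0.3266 0.1177] -90.03
shaft 308 [array([0.5294, 0.327 ]), np.float64(0.0071)]
```

z 0.1177→0.042: 7.5 cm.

>>> {"op": "arm_command", "data": {"rows": [{"travel": [0,0,3],"roll": 0,"fingers": 65},{"travel": [0,0,6],"roll": 0,"fingers": 65},{"travel": [0,0,7.5],"roll": 0,"fingers": 60},{"travel": [0,0,7.5],"roll": 0,"fingers": 50},{"travel": [0,0,7.5],"roll": 0,"fingers": 40},{"travel": [0,0,7.5],"roll": 0,"fingers": 10},{"travel": [0,0,7.5],"roll": 0,"fingers": 10},{"travel": [0,0,7.5],"roll": 0,"fingers": 10},{"travel": [0,0,7.5],"roll": 0,"fingers": 10},{"travel": [0,0,7.5],"roll": 0,"fingers": 10}]}}

```text
time_s: 21.6
tcp_pos: [0.5298, 0.327, 0.0439]
ee_rot: [[-0.0, -1.0, 0.001], [-1.0, 0.0, 0.001], [-0.001, -0.001, -1.0]]
wrist_force: [-2.6, -0.5, 6.4]
gripper_width: 0.266
```

>>> {"op": "arm_command", "data": {"rows": [{"travel": [0,0,-2],"roll": 0,"fingers": 10},{"travel": [0,0,-6],"roll": 0,"fingers": 10},{"travel": [0,0,-10],"roll": 0,"fingers": 10},{"travel": [3,-0.7,-12],"roll": 7,"fingers": 10},{"travel": [7.5,-1.7,-12],"roll": 15,"fingers": 10},{"travel": [12,-2.7,-12],"roll": 23,"fingers": 10},{"travel": [16.5,-3.8,-12],"roll": 31,"fingers": 10},{"travel": [21,-4.8,-12],"roll": 39,"fingers": 10},{"travel": [25.5,-5.8,-12],"roll": 47,"fingers": 10},{"travel": [30,-6.8,-12],"roll": 55,"fingers": 10}]}}

```text
time_s: 22.6
tcp_pos: [0.597, 0.0248, 0.162]
ee_rot: [[-0.823, -0.568, -0.001], [-0.568, 0.823, 0.0], [0.001, 0.001, -1.0]]
wrist_force: [0.9, 0.1, -2.0]
gripper_width: 0.269
```

>>> {"op": "arm_command", "data": {"rows": [{"travel": [1.7,-4.2,0],"roll": 8,"fingers": 10},{"travel": [3.4,-8.4,0],"roll": 16,"fingers": 10},{"travel": [5.1,-12.6,0],"roll": 16,"fingers": 10},{"travel": [6.8,-16.8,0],"roll": 16,"fingers": 10},{"travel": [7.54,-18.6,0],"roll": 16,"fingers": 10},{"travel": [7.54,-18.6,3],"roll": 16,"fingers": 10},{"travel": [7.54,-18.6,6],"roll": 16,"fingers": 10},{"travel": [7.54,-18.6,9],"roll": 16,"fingers": 10},{"travel": [7.54,-18.6,11],"roll": 16,"fingers": 10},{"travel": [7.54,-18.6,11.5],"roll": 16,"fingers": 10}]}}

```text
time_s: 23.6
tcp_pos: [0.6391, -0.1684, 0.0441]
ee_rot: [[-0.946, -0.324, -0.008], [-0.324, 0.946, 0.001], [0.008, 0.004, -1.0]]
wrist_force: [-5.5, 2.0, 6.5]
gripper_width: 0.266
```

>>> {"op": "arm_command", "data": {"rows": [{"travel": [0,0,0.2],"roll": 0,"fingers": 10},{"travel": [0,0,0.3],"roll": 0,"fingers": 10},{"travel": [0,0,0.3],"roll": 0,"fingers": 10},{"travel": [0,0,0.3],"roll": 0,"fingers": 10}]}}

```text
time_s: 24.0
tcp_pos: [0.6428, -0.169, 0.0457]
ee_rot: [[-0.946, -0.325, 0.002], [-0.325, 0.946, -0.0], [-0.002, -0.001, -1.0]]
wrist_force: [-0.1, 0.9, -1.9]
gripper_width: 0.267
```

>>> {"op": "arm_command", "data": {"rows": [{"travel": [0,0,0.1],"roll": 0,"fingers": 10},{"travel": [0,0,0.1],"roll": 0,"fingers": 10},{"travel": [0,0,0.15],"roll": 0,"fingers": 10},{"travel": [0,0,0.15],"roll": 0,"fingers": 10}]}}

```text
time_s: 24.4
tcp_pos: [0.6424, -0.169, 0.044]
ee_rot: [[-0.946, -0.325, 0.001], [-0.325, 0.946, -0.0], [-0.001, -0.001, -1.0]]
wrist_force: [-1.0, 1.3, 2.5]
gripper_width: 0.264
```

>>> {"op": "arm_command", "data": {"rows": [{"travel": [0,0,0],"roll": 0,"fingers": 65},{"travel": [0,0,0],"roll": 0,"fingers": 65},{"travel": [0,0,0],"roll": 0,"fingers": 65},{"travel": [0,0,0],"roll": 0,"fingers": 65},{"travel": [0,0,-2],"roll": 0,"fingers": 65},{"travel": [0,0,-6],"roll": 0,"fingers": 65},{"travel": [0,0,-10],"roll": 0,"fingers": 65},{"travel": [0,0,-14],"roll": 0,"fingers": 65},{"travel": [0,0,-17],"roll": 0,"fingers": 65}]}}

```text
time_s: 25.3
tcp_pos: [0.6427, -0.1693, 0.2162]
ee_rot: [[-0.946, -0.325, 0.003], [-0.325, 0.946, -0.001], [-0.003, -0.002, -1.0]]
wrist_force: [0.5, 0.6, 0.6]
gripper_width: 0.649
```

>>> {"op": "arm_command", "data": {"rows": [{"travel": [0,5,0],"roll": 0,"fingers": 65},{"travel": [0,10,0],"roll": 0,"fingers": 65},{"travel": [0,15,0],"roll": 0,"fingers": 65},{"travel": [0,20,0],"roll": 0,"fingers": 65},{"travel": [0,25,0],"roll": 0,"fingers": 65},{"travel": [0,30,0],"roll": 0,"fingers": 65},{"travel": [0,35,0],"roll": 0,"fingers": 65},{"travel": [0,35,0],"roll": 0,"fingers": 65},{"travel": [0,35,0],"roll": 0,"fingers": 65}]}}

```text
time_s: 26.2
tcp_pos: [0.528, 0.1631, 0.2131]
ee_rot: [[-0.945, -0.327, 0.0], [-0.327, 0.945, -0.0], [-0.0, -0.0, -1.0]]
wrist_force: [0.1, 0.3, 0.6]
gripper_width: 0.652
```

```bash
python3 - <<'E'
from h import *
print(sense()["tcp_pos"],sense()["wrist_force"].round(1))
for n in("top","scene"):
    im,d=capture(n); P=cloud(n,d)
    for l,p,h in(("bushing",(.4617,-.231),.066),("sleeve",(.522,-.2105),.068),("bolt",(.5823,-.1897),.082),("shaft",(.643,-.1688),.074)):
        r=np.hypot(P[...,0]-p[0],P[...,1]-p[1]); q=P[(r<.025)&(abs(P[...,2]-h)<.005)]
        print(n,l,len(q),q.mean(0).round(4) if len(q) else P[r<.02][:,2].max(),"expected",p,h)
    u=proj(n,[.55,-.2,.03])[0].astype(int); x0,y0=max(u[0]-75,0),max(u[1]-60,0)
    save(n+"1.png",cv2.resize(im[y0:y0+120,x0:x0+150],None,fx=4,fy=4,interpolation=cv2.INTER_CUBIC))
E
```

```text
[0.52799387 0.16305687 0.21311075] [0.1 0.3 0.6]
top bushing 81 [ 0.4652 -0.2294  0.0656] expected (0.4617, -0.231) 0.066
top sleeve 121 [ 0.5219 -0.2106  0.0676] expected (0.522, -0.2105) 0.068
top bolt 43 [ 0.5796 -0.1908  0.0812] expected (0.5823, -0.1897) 0.082
top shaft 23 [ 0.6421 -0.1699  0.0732] expected (0.643, -0.1688) 0.074
scene bushing 50 [ 0.4648 -0.2302  0.0662] expected (0.4617, -0.231) 0.066
scene sleeve 95 [ 0.5252 -0.2094  0.0682] expected (0.522, -0.2105) 0.068
scene bolt 37 [ 0.5828 -0.1886  0.0812] expected (0.5823, -0.1897) 0.082
scene shaft 26 [ 0.6442 -0.169   0.0736] expected (0.643, -0.1688) 0.074
```

View pics/top1.png

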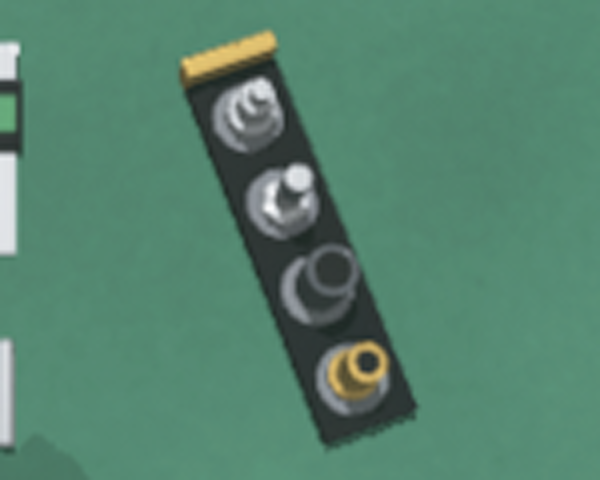

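View pics/scene1.png

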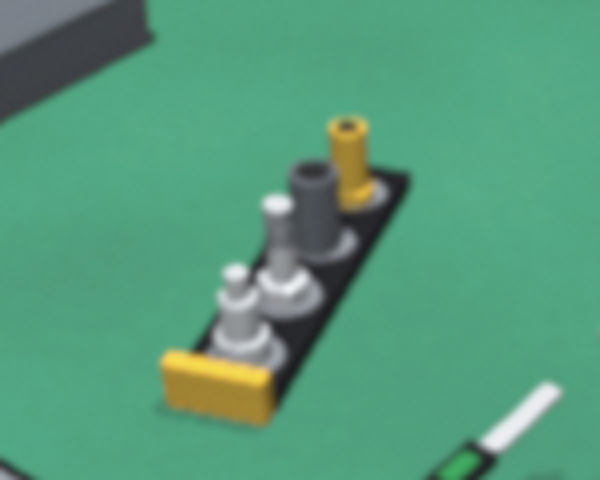

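Both crops show all four samples upright inside their pockets. From the stop outwards they are shaft, bolt, sleeve and bushing, and the top heights match. The arm is clear of everything.

```bash
python3 -c "
from station import *
print(finish_job())"
```

```text
the job is handed in; nothing more can be done
None
```

All four samples are in the black rack in reverse order, and the job was handed in at about 26 s of the 109 s allowed. Counted from the black rack's stop they stand shaft, bolt, sleeve, bushing. I left the orange look-alike alone.

- **Final check:** the last top and scene pictures show all four upright in their pockets. Their top heights are within 1 mm of what flat standing gives, at 66, 68, 81 and 73 mm for bushing, sleeve, bolt and shaft. Their centres are within about 4 mm of the pocket centres; the pockets leave about 8 mm of play.
- **Forces:** each sample was lowered until the wrist force showed contact. The highest reading I saw was about 8 N, from the values reported at the end of each move.
- **Disagreements:** the top and scene cameras differed by 2–3 mm on most positions. During the shaft's descent the force and tilt readings were briefly off because the arm was still moving. They had settled before I released it.

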